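# Turn the carousel hood to the lit bay and load a test cartridge against its stops

## Task

Turn the pale grey hood of the sample carousel by its blue grip bar until the open slot stands over the bay whose lamp is green, and see that the hood has dropped fully home on its index pins there. Then lay the loose test cartridge flat in that bay through the slot, blue-ringed sample well toward the rim, pushed snugly but gently against the end stop and both side pins, ready for pipetting. Do not shift the timer, the petri dish or the beaker.

Things in the scene. Friction and masses are not known exactly. Their poses are not given: they have to be found in the camera images.
- carousel: Fixed round base of the sample carousel; origin on the worktop on the turning axis. Lower flange 292 mm across, 10 mm high; bed 252 mm across, 18 mm high. Five bays at 72 degrees, each with a lamp on the flange. In the bed's rim each bay's centre line has an index notch. Two bays hold cartridges in use (amber lamps): leave them. A housing 30 mm high stands out at the back.
- hood: Pale grey drum-shaped hood, 244 mm across, about 0.55 kg; turns without end either way on the base's axis, and easily. Its x axis (origin on the turning axis) is the centre line of its slot: parallel-sided, 80 mm wide, from 30 mm off the axis out through rim and skirt. When home, its top is 41 mm above the worktop, the plate's underside 37 mm, the skirt's edge 20 mm.
- hood_window (a point): Point on the slot's centre line, 136 mm from the turning axis, level with the hood's top. It is straight above a bay's lamp when the slot stands over that bay.
- hood_knob (a point): Centre of the dark blue grip bar on the hood, on the turning axis. The bar is 46 mm long (along the slot's centre line, white pointer line toward the slot), 14 mm thick, 30 mm high. This point is 61 mm above the worktop when the hood is home; the bar's top is 15 mm above it, the round grey foot (52 mm across) under the bar has its top 14 mm below it.
- hood_lift (a joint): Height of the hood above home, m, 0 to 0.012 (upper stop); its weight draws it down. Four ball-nosed pins under the skirt drop in the rim's notches, 2 mm play each way: 0 = home (cannot turn), about 0.0055 = pins standing on the rim between notches, as at the start. It drops home only within about 0.03 rad of a bay's centre line. To turn past a notch keep it lifted 6 mm or more.
- lamp_green: The lit green lamp, 12 mm across, on the flange, 136 mm from the turning axis on the centre line of the bay to be loaded; origin at its underside centre. It may be at bay_1, bay_2 or bay_5; the lamps of the other two free bays are dark.
- bay_1: Free bay facing the robot. Origin: on the bed (18 mm above the worktop), where the centre of a cartridge's underside lies when fully home; x outward to the rim, z up. End stop 14 mm wide, 9 mm high, face at x = -32 mm; two side pins, 6 mm diameter, 8 mm high, centres at x = -20 and +22 mm, faces at y = +12 mm. Nothing at y < 0 or at the outer end. Its lamp is at x = +64 mm.
- bay_2: Free bay next to bay_1, counter-clockwise seen from above; frame and stops as for bay_1.
- bay_5: Free bay next to bay_1, clockwise seen from above; frame and stops as for bay_1.
- cartridge: Loose white test cartridge, 64 x 24 x 12 mm (its x, y, z), about 30 g, lying flat on the worktop at the start, read window up. Origin: centre of its underside; x points to the end with the blue-ringed sample well. Grip it across its 24 mm. Its stops and the bed must not feel more than 25 N through it.
- cartridge_well (a point): Centre of the blue-ringed sample well on the cartridge, 19.5 mm from its centre along x, 12 mm above its underside.
- timer: Bystander: white lab timer, 38 x 62 x 58 mm, standing; origin at its underside centre.
- petri_1: Bystander: petri dish, 63 mm across, 14 mm high; origin at its underside centre.
- beaker_50: Bystander: small glass beaker, 50 mm across, 56 mm high; origin at its underside centre.

How it is judged:
On the way:
1. the hood is home in its notches with the slot over the bay of the green lamp (value of joint hood_lift below 0.0015 m and horizontal distance between hood_window and lamp_green below 0.005 m), for 0.2 s.
At the end, for the whole second after the job is handed in: The hood is home (lift under 1.5 mm) with its slot over the bay of the green lamp (within 5 mm at the lamp), and the cartridge lies flat and at rest in that bay, well toward the rim, within 1.5 mm of touching the end stop and the side pins and within 0.05 rad of the bay's direction (all of step 1 and ((horizontal distance between lamp_green and bay_1 below 0.08 m and x of cartridge in the frame of bay_1 between -0.0015 and 0.0015 m and y of cartridge in the frame of bay_1 between -0.0015 and 0.0015 m and z of cartridge in the frame of bay_1 between -0.0015 and 0.002 m and angle between the x axis of cartridge and the x axis of bay_1, either way round below 0.05 rad and angle between cartridge's own z axis and vertical below 0.05 rad and x of cartridge_well in the frame of bay_1 above 0.01 m) or (horizontal distance between lamp_green and bay_2 below 0.08 m and x of cartridge in the frame of bay_2 between -0.0015 and 0.0015 m and y of cartridge in the frame of bay_2 between -0.0015 and 0.0015 m and z of cartridge in the frame of bay_2 between -0.0015 and 0.002 m and angle between the x axis of cartridge and the x axis of bay_2, either way round below 0.05 rad and angle between cartridge's own z axis and vertical below 0.05 rad and x of cartridge_well in the frame of bay_2 above 0.01 m) or (horizontal distance between lamp_green and bay_5 below 0.08 m and x of cartridge in the frame of bay_5 between -0.0015 and 0.0015 m and y of cartridge in the frame of bay_5 between -0.0015 and 0.0015 m and z of cartridge in the frame of bay_5 between -0.0015 and 0.002 m and angle between the x axis of cartridge and the x axis of bay_5, either way round below 0.05 rad and angle between cartridge's own z axis and vertical below 0.05 rad and x of cartridge_well in the frame of bay_5 above 0.01 m)) and linear speed of cartridge below 0.01 m/s).
It fails at once if the cartridge is pressed against the carousel with more than 25 N (contact force between cartridge and carousel above 25 N).
It fails at once if the timer is shifted by more than 20 mm (distance of timer from where it was at the start of the episode above 0.02 m).
It fails at once if the petri dish is shifted by more than 20 mm (distance of petri_1 from where it was at the start of the episode above 0.02 m).
It fails at once if the beaker is shifted by more than 20 mm (distance of beaker_50 from where it was at the start of the episode above 0.02 m).
It also fails if it takes over 72 s, if anything falls off the work surface, if the arm or the gripper's body presses on something with over 40 N, if the wrist force passes 120 N, or if a joint passes its speed limit or range.

## Robot

A 6-joint arm with a two-finger parallel gripper is mounted at the origin on a cart in front of the work surface, level with it; the furniture and walls round the work are solid. World frame = base frame: x ahead of the robot, y to its left, z up, the work surface at z = 0. Lengths are in m, angles in rad, forces in N, time in s.
With the tool pointing down it reaches from about 0.35 to 0.775 m from the base axis. Payload 7.3 kg.
Tool frame: the origin (TCP) lies at the very end of the fingers, on their centre line; the grasp point (between the pads) lies 19 mm behind it (robot.pinch_z is the distance from the TCP to the grasp point, in m); z points along the fingers, y is the line along which they close (so a half turn about z gives the same grasp; the last joint's range is limited). The gripper opens to 92 mm and grips with 3 to 60 N. Pads are 19 mm wide; open, the fingers measure 130 mm over their backs; the gripper's body (75 mm by 190 mm) begins 47 mm behind the grasp point.
Start: joints at [0.981, 0.342, 1.524, -0, 1.275, -0.146], TCP at [0.225, 0.474, 0.227] pointing down, gripper open.
Joint ranges: [-2.53, 2.53], [-0.77, 2.02], [0.04, 2.7], [-1, 4.14], [0.28, 2.66], [-3.11, 3.11]. Speed limits (rad/s): [2.57, 2.57, 3.14, 3.14, 3.14, 3.14].

## Interface

Orientations are given as a 3x3 rotation matrix whose columns are the frame's x, y, z axes.
In Python, from station import robot, vision, workorder gives the robot as it stands. Calls block until the motion is done:
- robot.goto(position, orientation): joint-space move of the TCP to a pose.
- robot.movel(position, vel=0.15, rotation=None): straight line of the TCP; rotation=None keeps the orientation; vel is the mean speed in m/s.
- robot.goto_joints(angles): joint-space move.
- robot.gripper_to(opening, strength=None): opening from 0.0 (shut) to 1.0 (fully open); strength is the grip in N (None keeps the last); returns when the fingers have stopped.
- robot.sleep(seconds).
- robot.inverse_kinematics(position, orientation): joint angles nearest the present ones, or None.
- vision.camera(name): name is "scene" or "side" or "wrist"; returns a dict with "frame" (400x640x3 uint8, red, green, blue), "range_z" (400x640 float32, m along the optical axis (not along the pixel's ray), 0 where there is no reading), "fx", "fy", "cx", "cy" (pixels), "cam_to_world" (4x4, takes a point from camera to world coordinates). Camera axes: x right, y down, z forward; pixel columns grow to the right and rows downward; lengths in m; the calibration is good to about 2 mm. A picture is of the moment at which its call begins.
A pose or a line that the arm cannot do raises robot.IKError and nothing moves.
- workorder.close_job(): hands the job in; it is judged then, once.
Trained networks look in the newest picture that a camera, given by its name, has taken for a name from the list of things; names that differ only in an ending like _2 or _b are one class to them, and where a whole thing is asked for, a point or a joint stands for the part that bears it (a point fixed in the world has none). Each returns a list of dicts, best first, with "conf" (0 to 1); they miss things now and then, are a little off and sometimes report something else, mostly with a low value. They report only what shows in the picture. A call takes as long as a camera call.
- vision.recognise(camera, name): "position" ([x, y, z] in m, in the coordinates of the camera as it stood for that picture, good to about 4 mm: the middle of the surface that is visible of it).
- vision.outline_of(camera, name): "mask" (400x640 bool, what is visible of it).
Readings, each from a call of its own:
- robot.get_time_s(): time.
- robot.get_qpos(): joint angles.
- robot.get_dq(): joint speeds.
- robot.get_tau(): joint torques, N m.
- robot.get_position(): TCP position.
- robot.get_ee_rot(): TCP orientation.
- robot.get_wrist_force(): force on the tool from outside, world axes, zero at the start.
- robot.get_wrist_torque(): the same for the moment, N m.
- robot.get_opening(): opening from 0.0 (shut) to 1.0 (fully open).
- robot.get_finger_force(): force on a finger pad.
Only numpy, scipy, OpenCV 4.12 (cv2) and the standard library are available. Lean on these libraries where they do the work, as an engineer would, in place of code of your own. Each camera call takes 0.05 s, during which the arm holds its last target. There are 200 camera calls.

## Working session

There is one attempt and no reset: what is moved stays moved. The work goes in short steps, each a Python script; the robot and the scene stay as the last script left them, time stands still between calls to the robot, and variables do not carry over. Pictures are saved under pics/ and viewed, at most 10 in all, crops included, and the job is handed in when it is done.

```bash
mkdir -p pics; ls
cat > h.py <<'E'
import numpy as np, cv2
from station import robot, vision, workorder
def w(im,p):
    T=np.array(im["cam_to_world"]); return T[:3,:3]@np.asarray(p)+T[:3,3]
def pts(im,mask):
    z=im["range_z"]; v,u=np.nonzero(mask&(z>0)); d=z[v,u]
    P=np.c_[(u-im["cx"])/im["fx"]*d,(v-im["cy"])/im["fy"]*d,d]
    T=np.array(im["cam_to_world"]); return P@T[:3,:3].T+T[:3,3]
def save(im,n): cv2.imwrite(f"pics/{n}.png",im["frame"][:,:,::-1])
def down(a):  # tool z down, tool y (closing line) at angle a in world
    y=np.array([np.cos(a),np.sin(a),0]); z=np.array([0,0,-1.]); return np.c_[np.cross(y,z),y,z]
E
python3 - <<'E'
from h import *
for c in ("scene","side"):
    im=vision.camera(c); save(im,c+"0")
    for n in ("carousel","hood","hood_window","hood_knob","lamp_green","cartridge","cartridge_well","timer","petri_1","beaker_50"):
        print(c,n,[(np.round(w(im,r["position"]),3).tolist(),round(r["conf"],2)) for r in vision.recognise(c,n)[:3]])
print(robot.get_time_s(), robot.get_ee_rot())
E
```

```text
pics
station.py
scene carousel [([0.562, -0.122, 0.045], 0.94)]
scene hood [([0.567, -0.107, 0.044], 0.6)]
scene hood_window [([0.558, -0.106, 0.049], 0.86)]
scene hood_knob [([0.561, -0.105, 0.042], 0.82)]
scene lamp_green [([0.561, -0.12, 0.043], 0.71)]
scene cartridge []
scene cartridge_well [([0.456, 0.258, 0.011], 0.4)]
scene timer [([0.39, 0.072, 0.022], 0.52), ([0.454, 0.26, 0.011], 0.24)]
scene petri_1 [([0.455, -0.391, 0.012], 0.6)]
scene beaker_50 [([0.772, 0.042, 0.039], 0.66), ([0.559, -0.12, 0.044], 0.31)]
side carousel [([0.595, -0.027, 0.046], 0.68), ([0.602, -0.041, 0.045], 0.4)]
side hood [([0.606, -0.04, 0.046], 0.76)]
side hood_window [([0.602, -0.039, 0.046], 0.62), ([0.387, 0.098, 0.031], 0.52), ([0.601, -0.041, 0.046], 0.22)]
side hood_knob [([0.605, -0.042, 0.047], 0.59)]
side lamp_green []
side cartridge [([0.455, 0.276, 0.011], 0.78)]
side cartridge_well [([0.459, 0.273, 0.01], 0.75), ([0.601, -0.04, 0.045], 0.21)]
side timer [([0.389, 0.099, 0.026], 0.7)]
side petri_1 []
side beaker_50 []
1.1 [[-9.03134136e-01  4.29358512e-01  3.53881910e-05]
 [ 4.29358513e-01  9.03134133e-01  7.02772680e-05]
 [-1.78614000e-06  7.86640207e-05 -9.99999997e-01]]
```

View pics/scene0.png

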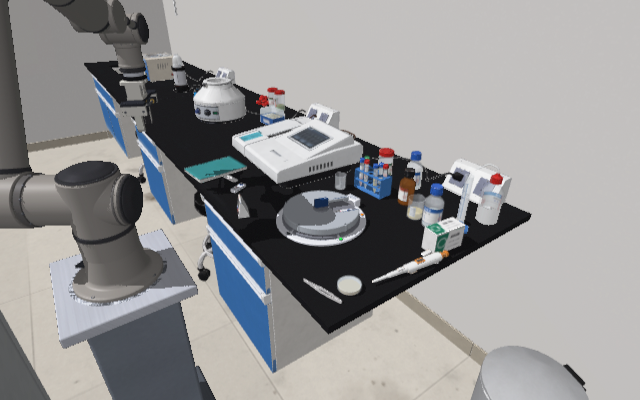

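View pics/side0.png

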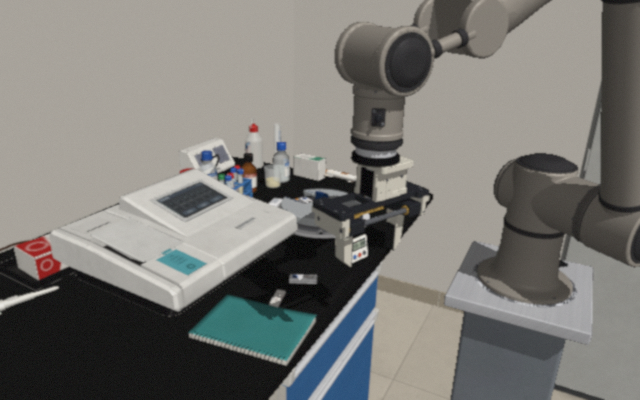

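The scene view shows the carousel at (320,217), a green lamp near (341,238), the timer at (243,205), the beaker at (341,180) and the petri dish at (349,285). The side view shows two small white objects, at (303,279) and (277,297), so one may be a lookalike. Next I'll look from the wrist.

Run:
```python
from h import *
for k,p in enumerate([(0.42,0.25,0.3),(0.5,-0.1,0.36)]):
    robot.goto(p,down(np.pi/2)); robot.sleep(.2)
    im=vision.camera("wrist"); save(im,f"wrist{k}")
    np.savez(f"w{k}.npz",**im)
    print(robot.get_qpos(), np.round(im["cam_to_world"],3).tolist(), im["fx"],robot.get_time_s())
    for n in (("cartridge","cartridge_well") if k==0 else ("hood","hood_window","hood_knob","lamp_green","carousel","timer","beaker_50")):
        print(n,[(np.round(w(im,r["position"]),4).tolist(),round(r["conf"],2)) for r in vision.recognise("wrist",n)[:3]])
a=[cv2.imread(f"pics/wrist{k}.png") for k in (0,1)]
```

```text
[ 3.81637569e-01  2.25766987e-01  1.48336081e+00  8.59359986e-05
  1.43293128e+00 -1.19050947e+00] [[-0.003, 0.958, 0.288, 0.34], [1.0, 0.003, 0.002, 0.25], [0.001, 0.288, -0.958, 0.458], [0.0, 0.0, 0.0, 1.0]] 295.1311281901498 2.5167
cartridge [([0.4556, 0.2675, 0.0124], 0.67)]
cartridge_well [([0.4561, 0.2682, 0.0128], 0.96), ([0.4969, -0.0621, 0.0471], 0.56)]
[-3.46160056e-01  2.46129397e-01  1.29654958e+00  9.47900046e-05
  1.59903835e+00 -1.91842670e+00] [[-0.003, 0.958, 0.288, 0.421], [1.0, 0.003, 0.002, -0.099], [0.001, 0.288, -0.958, 0.518], [0.0, 0.0, 0.0, 1.0]] 295.1311281901498 4.2333
hood [([0.5654, -0.0801, 0.0455], 0.58)]
hood_window [([0.5642, -0.0763, 0.048], 0.9)]
hood_knob [([0.5602, -0.0783, 0.0465], 0.73)]
lamp_green []
carousel [([0.5615, -0.0888, 0.0459], 0.72)]
timer [([0.3987, 0.0904, 0.0357], 0.88), ([0.4545, 0.2633, 0.0133], 0.74)]
beaker_50 [([0.7908, 0.0642, 0.0452], 0.59)]
```

View pics/wrist0.png

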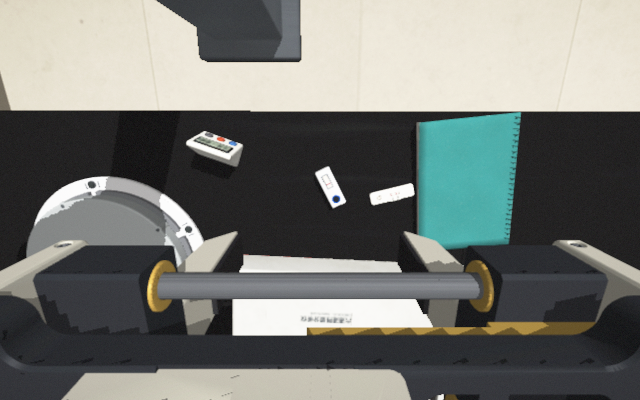

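View pics/wrist1.png

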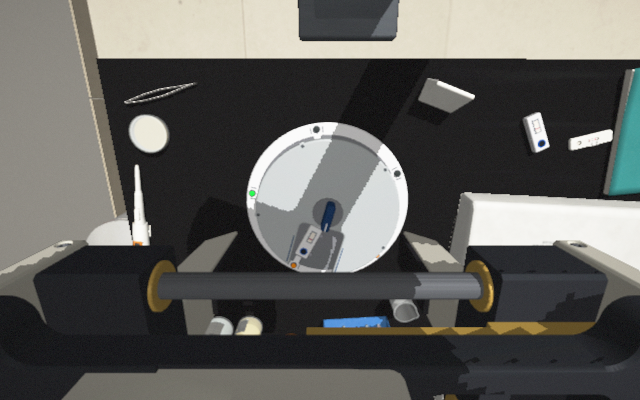

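In wrist0 the cartridge is at (330,187) with its blue well at (336,199). The object at (391,194) is a lookalike strip. In wrist1 the green lamp is at (252,193), on the robot's right (bay_2, counter-clockwise of bay_1 at (316,129)). The bar is at (328,215) and the slot points to the lower left, over the amber lamp at (293,265). I'll take a closer view and measure.

```bash
cat >> h.py <<'E'
def plane(im,uv,z):
    uv=np.atleast_2d(uv).astype(float); T=np.array(im["cam_to_world"])
    r=np.c_[(uv[:,0]-im["cx"])/im["fx"],(uv[:,1]-im["cy"])/im["fy"],np.ones(len(uv))]@T[:3,:3].T
    return T[:3,3]+r*((z-T[2,3])/r[:,2])[:,None]
def cart(im,seed,z=0.012):
    f=im["frame"]; m=(f.max(2)>80).astype(np.uint8)
    m=cv2.morphologyEx(m,cv2.MORPH_CLOSE,np.ones((5,5)))
    _,l=cv2.connectedComponents(m); v,u=np.nonzero(l==l[seed[1],seed[0]])
    P=plane(im,np.c_[u,v],z)[:,:2]
    return cv2.minAreaRect((P*1000).astype(np.float32)), len(u)
E
python3 - <<'E'
from h import *
im=dict(np.load("w0.npz")); print(cart(im,(330,187)))
print(plane(im,[(336,199)],.012))
robot.goto((0.6,-0.09,0.3),down(np.pi/2)); robot.sleep(.2)
im=vision.camera("wrist"); save(im,"wrist2"); np.savez("w2.npz",**im)
cv2.imwrite("pics/wrist2b.png",cv2.resize(im["frame"][:300,100:500,::-1],(800,600),interpolation=cv2.INTER_CUBIC))
f=im["frame"].astype(int)
g=(f[...,1]>f[...,0]+60)&(f[...,1]>f[...,2]+40)
v,u=np.nonzero(g); print("green",u.mean(),v.mean(),len(u))
b=(f[...,2]>f[...,0]+30)&(f[...,2]>f[...,1]+15)
n,l,s,c=cv2.connectedComponentsWithStats(b.astype(np.uint8)); print([(s[i].tolist(),c[i]) for i in range(1,n) if s[i,4]>40])
E
```

```text
(((455.1456298828125, 267.1261291503906), (66.00151062011719, 25.854488372802734), 26.075925827026367), 677)
[[0.47438224 0.27636506 0.012     ]]
green 232.87179487179486 138.87179487179486 39
[([576, 70, 11, 10, 61], array([580.93442623,  74.42622951])), ([315, 144, 17, 35, 312], array([323.33653846, 159.67948718])), ([319, 299, 85, 29, 2022], array([358.40553907, 312.57368942]))]
```

View pics/wrist2b.png

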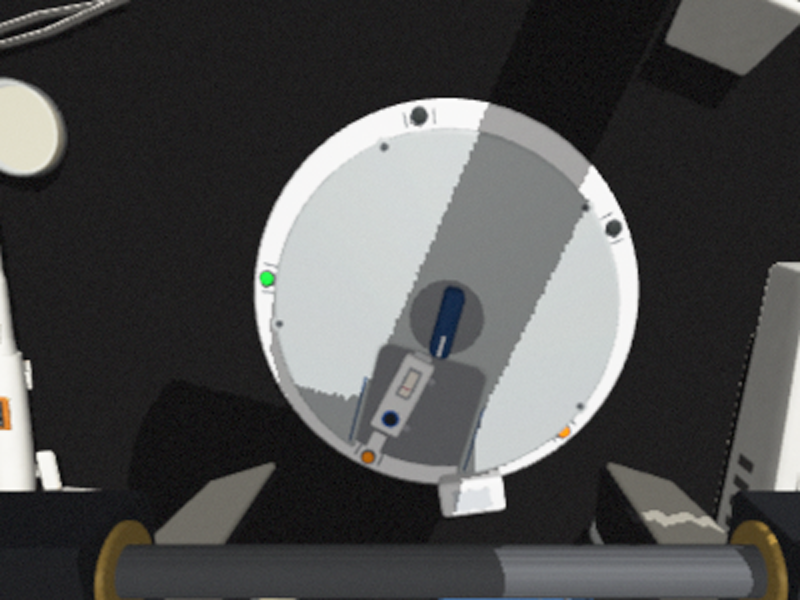

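The crop (2x, columns offset by 100) shows five lamps: dark at (419,116) and (613,229), green at (267,279), amber at (368,457) and (563,433). The bar runs from about (453,290) to (440,355), pointing to the slot. I'll fit the carousel pose and the bar direction.

Run:
```python
from h import *
from scipy.optimize import least_squares
im=dict(np.load("w2.npz")); px=np.array([(419,116),(267,279),(368,457),(563,433),(613,229)])/2+[100,0]
px=px-0.25*0
for z in (.012,.016):
    P=plane(im,px,z)[:,:2]
    def res(q,full=False):
        a=q[2]+np.arange(5)*np.deg2rad(72); r=q[3]
        return (q[:2]+r*np.c_[np.cos(a),np.sin(a)]-P).ravel()
    s=least_squares(res,[.56,-.1,np.pi,.136]); print(z,s.x,"bay2",np.rad2deg(s.x[2]+np.deg2rad(72)),np.round(s.fun*1000,1))
f=im["frame"].astype(int); reg=np.zeros(f.shape[:2],bool); reg[138:185,308:340]=1
m=(reg&(((f[...,2]>f[...,0]+30)&(f[...,2]>f[...,1]+15)))).astype(np.uint8)
v,u=np.nonzero(m)
print(cv2.minAreaRect((plane(im,np.c_[u,v],.0815)[:,:2]*1000).astype(np.float32)))
print(cv2.fitLine((plane(im,np.c_[u,v],.0815)[:,:2]).astype(np.float32),cv2.DIST_L2,0,.01,.01).ravel())
q=np.array([(384,345),(352,440),(486,375),(464,473)])/2+[100,0]
print(plane(im,q,.0465))
hole=np.array([(384,147),(585,208),(280,323),(580,406)])/2+[100,0]
print("holes",plane(im,hole,.0465))
z=im["range_z"]; print(np.median(pts(im,reg&(m>0))[:,2]))
```

```text
0.012 [ 0.58701466 -0.08582945  3.28245602  0.13590173] bay2 260.07087647641185 [ 0.3  0.2  0.1 -0.1  0.4 -0.4 -0.9 -0.3  0.1  0.6]
0.016 [ 0.58641432 -0.08587013  3.28245602  0.13468685] bay2 260.07087647424646 [ 0.3  0.2  0.1 -0.1  0.4 -0.4 -0.9 -0.3  0.1  0.6]
((583.9187622070312, -86.48149108886719), (12.954962730407715, 45.29594802856445), 74.51737213134766)
[ 0.9633588  -0.26821598  0.5822108  -0.0861204 ]
[[ 0.60626179 -0.13023339  0.0465    ]
 [ 0.67855807 -0.1560638   0.0465    ]
 [ 0.62823721 -0.05709111  0.0465    ]
 [ 0.70527896 -0.0719922   0.0465    ]]
holes [[ 0.47576991 -0.1267852   0.0465    ]
 [ 0.51322227  0.0061215   0.0465    ]
 [ 0.59058753 -0.20304859  0.0465    ]
 [ 0.65167207  0.01250239  0.0465    ]]
0.0805811829911455
```

Run:
```python
from h import *
r=np.deg2rad; x,y=.586,-.0862
robot.goto((x,y,.13),down(r(74.5))); robot.gripper_to(.6)
robot.movel((x,y,.0575),.08); print(robot.get_wrist_force())
robot.gripper_to(0,30); print("grip",robot.get_opening(),robot.get_wrist_force(),robot.get_wrist_torque())
robot.movel((x,y,.0613),.03); robot.sleep(.2); print("lift",robot.get_wrist_force(),robot.get_position())
for a in (46,18,-9.9):
    robot.goto((x,y,.0613),down(r(a))); print(a,robot.get_wrist_force(),robot.get_wrist_torque(),robot.get_time_s())
im=vision.camera("wrist"); save(im,"turn"); np.savez("w3.npz",**im)
robot.movel((x,y,.0525),.03); robot.sleep(.2); print("down",robot.get_wrist_force(),robot.get_wrist_torque(),robot.get_position())
robot.gripper_to(.5); print(robot.get_wrist_force())
robot.movel((x,y,.15),.15)
robot.goto((.6,-.09,.3),down(np.pi/2)); robot.sleep(.2)
im=vision.camera("wrist"); save(im,"wrist4"); np.savez("w4.npz",**im)
cv2.imwrite("pics/wrist4b.png",cv2.resize(im["frame"][:300,100:500,::-1],(800,600),interpolation=cv2.INTER_CUBIC))
P=pts(im,np.ones((400,640),bool)); d=np.hypot(P[:,0]-.587,P[:,1]+.086)
k=(d>.04)&(d<.1)&(P[:,2]>.034); print("hood top",np.median(P[k,2]))
Q=pts(dict(np.load("w2.npz")),np.ones((400,640),bool)); d=np.hypot(Q[:,0]-.587,Q[:,1]+.086)
k=(d>.04)&(d<.1)&(Q[:,2]>.034); print("before",np.median(Q[k,2]),robot.get_time_s())
```

```text
[-0.00459235  0.45244698 -0.83320543]
grip 0.14903092948814833 [ 0.06412801 -0.16973989  0.76214766] [-0.02604661  0.03801928 -0.13631194]
lift [ 1.10190486 -1.4028516  -6.38711304] [ 0.58592253 -0.08623096  0.06098315]
46 [ 2.88998767  2.31046143 -6.96587343] [ 0.30821451 -0.61645915 -0.02684291] 9.675
18 [ 5.18163806  2.73548179 -6.19476767] [ 0.50555381 -0.86757459 -0.03406494] 10.2167
-9.9 [ 5.97681883  3.37079166 -6.53244229] [ 0.60624365 -0.97833954  0.03368939] 10.7583
down [ 5.19644222  3.74710538 -6.10330647] [ 0.67973079 -1.01543349  0.03516819] [ 0.58712743 -0.08561985  0.05284486]
[-0.03001772 -0.25582726  0.95402219]
hood top 0.38834636652081683
before 0.39050307424416264 14.75
```

View pics/wrist4b.png

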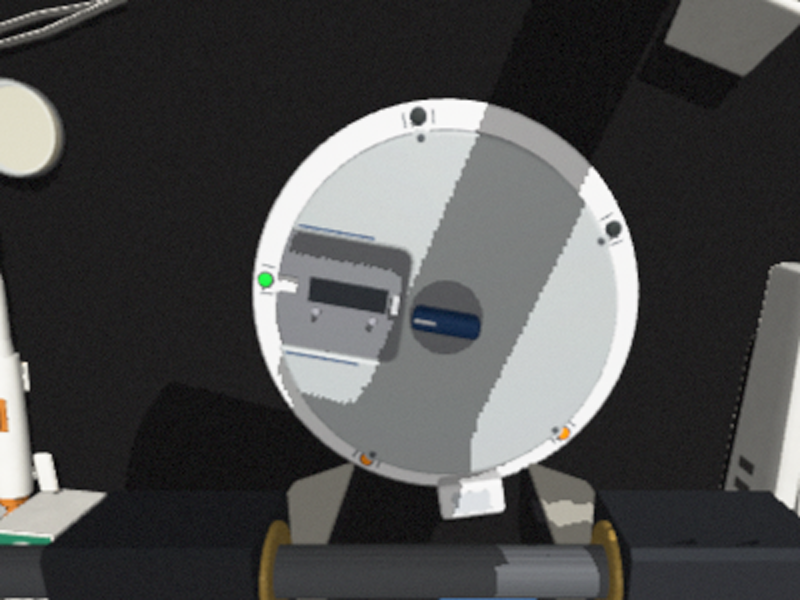

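The slot now stands over the green lamp at (266,280). The bay's end stop is at (395,303) and its side pins at (315,313) and (370,324). I'll check the hood height and refine the bay pose, then pick up the cartridge.

Run:
```python
from h import *
c=np.array([.587,-.0858]); a=np.deg2rad(260.07); X=np.array([np.cos(a),np.sin(a)]); Y=np.array([-X[1],X[0]]); o=c+.072*X
loc=lambda p:np.round(np.c_[(p[:,:2]-o)@X,(p[:,:2]-o)@Y]*1000,1).tolist()
im=dict(np.load("w4.npz"))
print("pins",loc(plane(im,np.array([(315,312),(370,323)])/2+[100,0],.024)),"stop",loc(plane(im,np.array([(395,303)])/2+[100,0],.027)),"lamp",loc(plane(im,[(266/2+100,140)],.013)))
for n in("w2","w4"):
    Q=pts(dict(np.load(n+".npz")),np.ones((400,640),bool)); d=np.hypot(Q[:,0]-.587,Q[:,1]+.086)
    k=(d>.05)&(d<.11)&(Q[:,2]>.035)&(Q[:,2]<.06)&(Q[:,0]<.56)&(Q[:,1]>-.07); print(n,"hood top",np.median(Q[k,2]),k.sum())
f=im["frame"].astype(int); reg=np.zeros(f.shape[:2],bool); reg[145:180,300:345]=1
m=reg&(((f[...,2]>f[...,0]+30)&(f[...,2]>f[...,1]+15))); v,u=np.nonzero(m)
print(cv2.minAreaRect((plane(im,np.c_[u,v],.076)[:,:2]*1000).astype(np.float32)))
Q=pts(dict(np.load("w0.npz")),np.ones((400,640),bool)); k=(Q[:,2]>.05)&(Q[:,2]<.2)&(Q[:,1]>.12)&(Q[:,1]<.4)&(Q[:,0]>.45); print("instr xmin",Q[k,0].min() if k.any() else None)
# pick
r=np.deg2rad; p=(.4551,.2671)
robot.goto((*p,.12),down(r(116.1))); robot.gripper_to(.45)
robot.movel((*p,.0025),.08); print(robot.get_wrist_force())
robot.gripper_to(0,15); print("grip",robot.get_opening()*92,robot.get_wrist_force())
robot.movel((*p,.15),.15); print(robot.get_opening()*92,robot.get_wrist_force(),robot.get_time_s())
```

```text
pins [[22.7, 14.9], [-18.2, 15.9]] stop [[-34.3, -2.3]] lamp [[63.2, -0.5]]
w2 hood top 0.046035306416561644 2810
w4 hood top 0.040811663965937606 2759
((583.8997192382812, -86.36991882324219), (43.880332946777344, 15.19347095489502), 80.21495056152344)
instr xmin 0.5463850224041594
[-1.00484483 -0.49450325  0.41416076]
grip 24.243076456535167 [-0.25904709 -0.50707121  1.81257765]
23.939758487551813 [-0.71714311 -0.010107   -1.09308587] 19.8417
```

```bash
cat > place.py <<'E'
from h import *
a=np.deg2rad(260.07); X=np.array([np.cos(a),np.sin(a),0]); Y=np.array([-X[1],X[0],0]); O=np.r_[np.array([.587,-.0858])+.072*X[:2],.018]
Z=np.array([0,0,1.]); G=lambda x,y,z:O+x*X+y*Y+z*Z
def loc(): 
    d=robot.get_position()-O; return np.round(1000*np.array([d@X,d@Y,d@Z]),2)
def push(q,d,lim,n,step=.0004):
    f0=robot.get_wrist_force()
    for i in range(n):
        q=q+step*d; robot.movel(q,.02); f=-(robot.get_wrist_force()-f0)@d
        if f>lim: break
    print("push",i,round(f,2),loc(),np.round(robot.get_wrist_force(),1),robot.get_time_s()); return q
E
python3 - <<'E'
from place import *
R=down(a+np.pi/2-2*np.pi)
robot.goto(G(.004,-.004,.13),R); print(loc())
robot.movel(G(.004,-.004,.006),.08); robot.sleep(.2); print(loc(),robot.get_wrist_force())
q=push(G(.004,-.004,.006),-Z,2,14)
q=q+.0003*Z; robot.movel(q,.02)
q=push(q,Y,4,25)
q=push(q,-X,4,30)
robot.sleep(.2); print(loc(),robot.get_wrist_force(),robot.get_wrist_torque(),robot.get_opening()*92)
np.save("q.npy",q)
im=vision.camera("wrist"); save(im,"place")
E
```

```text
[  3.11  -4.15 129.78]
[ 4.04 -3.84  6.29] [0.67213322 0.52323546 0.15339151]
push 8 4.23 [ 4.01 -3.97  2.71] [-2.   1.2  4.4] 25.6167
push 12 6.56 [4.   0.45 2.72] [-6.3  1.1  7.2] 29.1167
push 3 5.41 [3.79 0.55 2.71] [-6.8 -4.3  5.7] 30.1167
[3.76 0.57 2.72] [-7.12733259 -5.31094344  5.56979772] [-0.83707022  1.2150023  -0.0195104 ] 23.608927831628186
```

View pics/place.png

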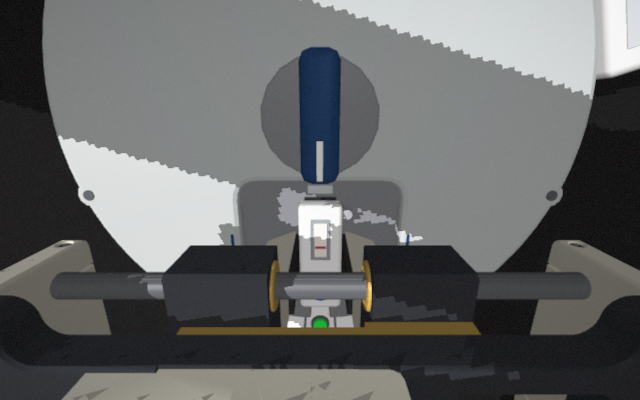

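The cartridge (white, 320,230) still has a small gap to the end stop at (320,188). The x push ended on friction against the pins and bed. I'll ease off y and z, push x again, then y.

Run:
```python
from place import *
q=np.load("q.npy"); q=q-.0014*Y+.0005*Z; robot.movel(q,.02); robot.sleep(.1); print(loc(),robot.get_wrist_force())
q=push(q,-X,5,30)
q=q+.0007*X; robot.movel(q,.02)
q=push(q,Y,4,15)
q=push(q,-X,5,6)
robot.sleep(.2); print(loc(),robot.get_wrist_force(),robot.get_opening()*92)
np.save("q.npy",q)
im=vision.camera("wrist"); save(im,"place2")
cv2.imwrite("pics/place2b.png",cv2.resize(im["frame"][160:340,220:420,::-1],(667,600),interpolation=cv2.INTER_CUBIC))
```

```text
[2.18 0.1  2.96] [-0.00715458 -0.10404012 -0.34373286]
push 11 6.85 [-1.51 -0.17  3.27] [-2.2 -6.7  0.6] 33.7167
push 4 4.67 [-1.48  0.47  2.98] [-5.5 -3.8  2.8] 35.2167
push 3 5.88 [-1.58  0.44  2.98] [-6.9 -9.6  1.5] 36.2167
[-1.56  0.47  2.98] [-7.16541151 -9.72177636  1.14702214] 24.054562340904486
```

View pics/place2b.png

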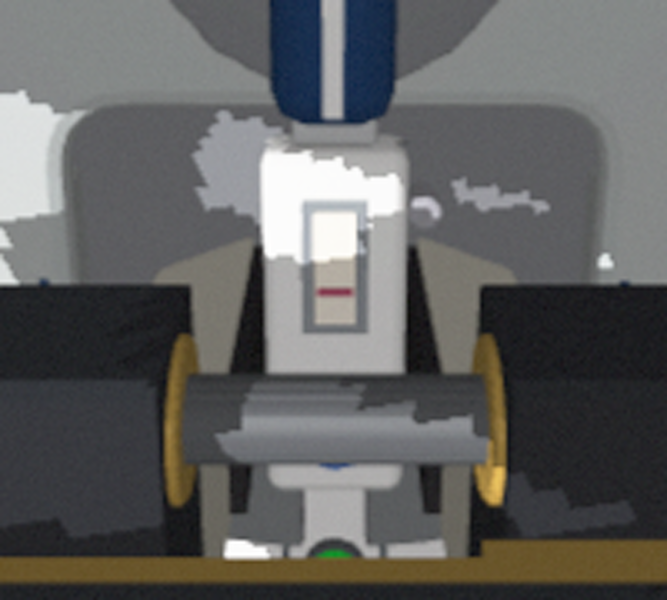

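The cartridge now touches the end stop (335,130) and the pin (425,208). I'll unload the arm, release, back off and check.

Run:
```python
from place import *
q=np.load("q.npy"); p=robot.get_position(); print(np.round((q-p)*1000,2))
q[:2]=p[:2]; q[2]=p[2]-.0002
robot.movel(q,.02); robot.sleep(.1); print(loc(),robot.get_wrist_force())
robot.gripper_to(.34); robot.sleep(.1); print(robot.get_opening()*92,robot.get_wrist_force())
robot.movel(q+.12*Z,.1)
p=O-.0*X; robot.goto((.66,-.15,.25),down(np.pi/2)); robot.sleep(.2)
im=vision.camera("wrist"); save(im,"w5"); np.savez("w5.npz",**im)
uv=plane  # project O to crop around it
T=np.linalg.inv(im["cam_to_world"]); c=T[:3,:3]@O+T[:3,3]; u=int(c[0]/c[2]*im["fx"]+im["cx"]); v=int(c[1]/c[2]*im["fy"]+im["cy"]); print(u,v,robot.get_time_s())
u0,v0=max(u-60,0),max(v-45,0); print(u0,v0)
cv2.imwrite("pics/w5b.png",cv2.resize(im["frame"][v0:v0+90,u0:u0+120,::-1],(800,600),interpolation=cv2.INTER_CUBIC))
for n in("cartridge","cartridge_well"): print(n,[((w(im,r["position"])-O)@np.c_[X,Y,Z]*1000,r["conf"]) for r in vision.recognise("wrist",n)[:2]])
```

```text
[1.62 1.49 0.2 ]
[-1.46  0.23  2.73] [-2.28307077 -4.1537456   0.77776313]
31.442926966712186 [ 0.08544535  0.05384392 -0.00422598]
314 105 40.4167
254 60
cartridge [(array([-0.29919446, -3.15774267, 11.31117632]), 0.62)]
cartridge_well [(array([ 0.46720447, -0.5828566 , 13.39026131]), 0.8), (array([239.09177629, -62.2744427 ,  -6.71127908]), 0.72)]
```

View pics/w5b.png

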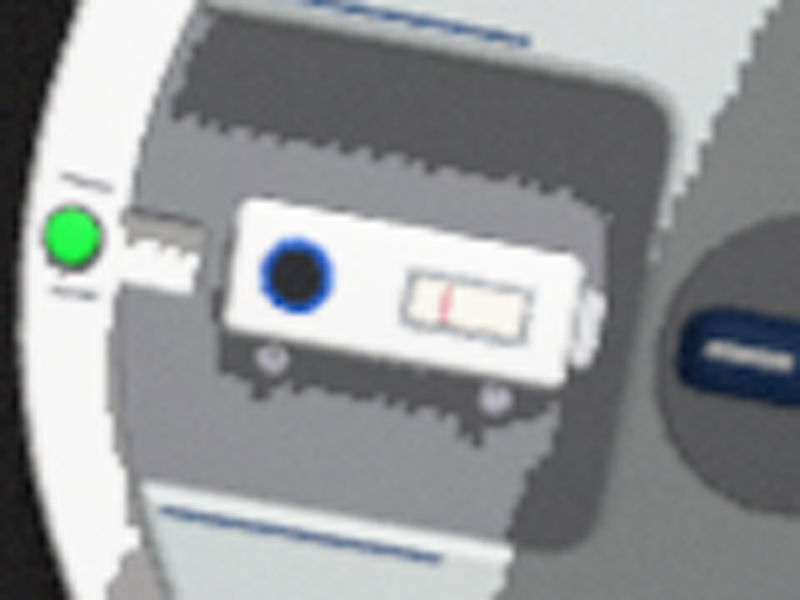

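The cartridge lies flat with its well at (297,275) toward the rim, and it touches the end stop at (588,327). It looks about 0.03 rad off, with a small gap at the inner pin (495,398). I'll press it square with the closed fingers, sideways and then endwise.

Run:
```python
from place import *
robot.gripper_to(0)
R=down(np.deg2rad(80.07))
robot.goto(G(.001,-.0255,.08),R); robot.movel(G(.001,-.0255,.004),.08); robot.sleep(.1); print(loc(),robot.get_wrist_force())
q=push(G(.001,-.0255,.004),Y,4,18)
robot.movel(q-.004*Y,.05); robot.movel(q-.004*Y+.08*Z,.15)
R=down(a+np.pi/2-2*np.pi)
robot.goto(G(.046,0,.08),R); robot.movel(G(.046,0,.004),.08); robot.sleep(.1); print(loc(),robot.get_wrist_force())
q=push(G(.046,0,.004),-X,4,18)
robot.movel(q+.003*X,.05); robot.movel(q+.003*X+.08*Z,.15)
robot.goto((.66,-.15,.25),down(np.pi/2)); robot.sleep(.2)
im=vision.camera("wrist"); save(im,"w6"); np.savez("w6.npz",**im); print(robot.get_time_s())
cv2.imwrite("pics/w6b.png",cv2.resize(im["frame"][60:150,254:374,::-1],(800,600),interpolation=cv2.INTER_CUBIC))
for n in("w5","w6"):
    f=np.load(n+".npz")["frame"].copy(); m=np.zeros((400,640),bool); m[60:150,285:343]=1; f[~m]=0
    m=(f.min(2)>200).astype(np.uint8); m=cv2.morphologyEx(m,cv2.MORPH_CLOSE,np.ones((9,9)))
    nn,l,s,c=cv2.connectedComponentsWithStats(m); k=1+np.argmax(s[1:,4]); v,u=np.nonzero(l==k)
    P=(plane(dict(np.load(n+".npz")),np.c_[u,v],.03)-O)@np.c_[X,Y]; print(n,cv2.minAreaRect((P*1000).astype(np.float32)))
```

```text
[  1.11 -25.09   4.62] [ 0.24022609  0.65147537 -0.37175275]
push 9 6.02 [  0.95 -22.44   3.93] [-5.8  1.   4.2] 45.675
[46.11  0.46  4.67] [ 0.00649318 -1.01154646 -0.62914531]
push 7 4.49 [43.64  0.07  4.11] [-1.1 -5.4 -0.9] 51.1583
53.775
w5 ((-1.3486289978027344, -1.8414936065673828), (66.18610382080078, 22.70376205444336), 0.21259967982769012)
w6 ((-1.3748588562011719, -1.6813154220581055), (66.33551788330078, 22.675661087036133), 0.0760679692029953)
```

View pics/w6b.png

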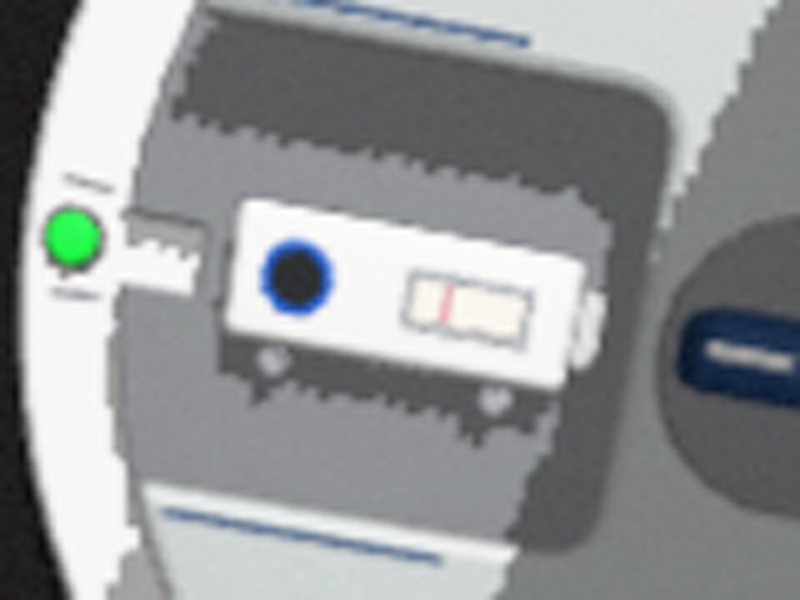

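The 6 N and 4.5 N pushes met firm resistance and the cartridge hardly moved. It sits square to about 0.1°, against the stop at (588,327) and alongside both pins, so I'm handing in.

```bash
python3 -c "
from station import workorder
print(workorder.close_job())"
```

```text
the job is handed in; nothing more can be done
None
```

The job is handed in: the hood is home with its slot over the green-lamp bay (bay_2), and the cartridge lies flat there, well toward the rim, seated against the end stop and side pins; no verdict came back.

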